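# Open the large model case by its recessed paddle latch

## Robot

A 7-joint arm with a two-finger parallel gripper is mounted at the origin on the work surface. World frame = base frame: x ahead of the robot, y to its left, z up, the work surface at z = 0. Lengths are in mm, angles in rad, forces in N, time in s.
With the tool pointing down it reaches from about 400 to 900 mm from the base axis. Payload 5.5 kg.
Tool frame: the origin (TCP) lies midway between the tips of the shut fingers; the grasp point (between the pads) lies ctrl.grasp_offset behind it (ctrl.grasp_offset is the distance from the TCP to the grasp point, in mm); z points along the fingers, y is the line along which they close (so a half turn about z gives the same grasp; the last joint's range is limited). The gripper opens to 92 mm and grips with 3 to 60 N. Pads are 19 mm wide; open, the fingers measure 130 mm over their backs; the gripper's body (75 mm by 190 mm) begins 47 mm behind the grasp point.
Start: joints at [-0.966, 0.501, -0.427, 1.55, 0.221, 1.138, -0.21], TCP at [217.832, 612.413, 226.729] pointing down, gripper open.
Joint ranges: [-2.88, 2.88], [-0.31, 2.03], [-1.54, 1.56], [0.2, 2.42], [-1.41, 4.55], [0.19, 2.02], [-2.57, 2.57]. Speed limits (rad/s): [2.57, 2.57, 3.14, 3.14, 3.14, 3.14, 3.14].

## Interface

Orientations are given as a 3x3 rotation matrix whose columns are the frame's x, y, z axes.
In Python, from workcell import ctrl gives the robot as it stands.
- The arm moves only by the shell command python3 -m crank 'ROWS' [OPENING]. ROWS is JSON, a list of rows, each an object with "linear": the shift along the tool's x, y, z in m, a list of three; "turn": the turn about the tool's z in rad. In form: [{"linear": [dx, dy, dz], "turn": turn}, ...]. A call has 1 to 12 rows; each row is the pose to reach, as a shift and turn from the pose commanded when the call began, along the tool's axes at that moment; what a row does not reach only later rows make up. A row lasts 1/8 s, in which the tool goes at most 62.5 mm and 10.7 degrees, less where a joint would pass 70% of its speed; a pose out of reach is approached as far as the arm can. A call with a gripper value outside its range is refused whole. OPENING is the closure, from -1 (fully open) to 1 (shut), set as the call begins (- or left out, the last holds). The fingers move at their own pace and stop on an object; the grip force is fixed at half the most. Time passes only in rows, so rows that repeat a pose let the fingers close. It gives the time, the measured TCP pose, the force, the opening and the grip force at its end, in the units of the state.
- ctrl.get_obs(): the state, without advancing time (a new reading comes with each control period).
- ctrl.snapshot(name): name is "side" or "top"; returns the picture (400x640x3 uint8, blue, green, red); there is no depth.
- ctrl.camera_params(name): a dict with "intrinsics" (3x3 intrinsics, pixels), "rvec" (rotation vector, rad) and "tvec" (3), from world to camera coordinates, as OpenCV has them. Camera axes: x right, y down, z forward; pixel columns grow to the right and rows downward; lengths in mm; the calibration is good to about 2 mm. A picture is of the moment at which its call begins. camera_params takes no time and is no camera call.
- ctrl.job_done(): hands the job in; it is judged then, once.
The state is a dict: "clock": time; "q": joint angles; "qvel": joint speeds; "tau": joint torques, N m; "position": TCP position; "tool_rot": TCP orientation; "force": force on the tool from outside, world axes, zero at the start; "ft_torque": the same for the moment, N m; "grip_width": finger opening in mm; "grasp_force": force on a finger pad.
Only numpy, scipy, OpenCV 4.12 (cv2) and the standard library are available. Lean on these libraries where they do the work, as an engineer would, in place of code of your own. Each camera call takes 0.05 s, during which the arm holds its last target. There are 200 camera calls.

## Task

Open the larger of the two grey cases so that the plaster models in it can be taken out: pull up the recessed paddle handle in its lid to trip the latch, and go on pulling to raise the lid until it is well open, at about 60 degrees. Then let go of the paddle, so that it springs back into its dish while the stiff hinges hold the lid up. Leave the smaller case shut.

Things in the scene. Friction and masses are not known exactly. Their poses are not given: they have to be found in the camera images.
- case: The larger grey hard case, fixed, 240 mm deep (front to hinge), 270 wide, 124 high with lid. A dark dish is sunk in the lid: 92 mm front to back, 116 wide, 34 deep, centred across the width, its front wall 34 mm behind the lid's front edge; the paddle lies in it. The other case stands beside it, on either side. Origin: centre of the underside; x from front to hinge, y along the hinge, z up.
- case_grip (a point): Middle of the grip bar on the free front end of the case's paddle: a cylinder 16 mm thick, 34 long, lying along the hinge direction (y), flat ends, 6 mm below the lid's top, 118 above the bench when shut, 174 in front of the hinge axis. Free dish: 41 mm beside each end, 24 in front, 20 below. Can be pinched from above by its ends and turns between fingers. x to the hinge, z up when shut.
- case_hinge (a point): Middle of the hinge axis of the larger case's lid, along the far top edge of the case, 120 mm above the bench. Axes turn with the lid; lid shut: x level from the lid's front edge to its back, y along the hinge axis, z up.
- case_paddle (a joint): Angle of the case's paddle (aluminium plate 34 mm wide, 5 thick) to its lid, rad: 0 home, grows as the bar is pulled up, stop at 0.75. Pivot parallel to the hinge, 50 mm from the bar's middle towards the hinge, 2 mm higher than it. A spring returns it: 1.5 N at the bar at 0, 5 N at the stop. The latch holds the lid below about 0.45 and lets it go above.
- case_lid (a joint): Opening angle of the larger case's lid, rad: 0 shut and latched (as at the start), grows as its front edge rises, stop at 1.25. Lid about 0.4 kg; its stiff hinges keep it at any angle where it is left; raising it takes about 8 N at the bar.
- small_lid (a joint): Opening angle of the smaller grey case's lid, rad: 0 shut and latched, as at the start. That case, 190 mm deep, 160 wide, 89 high with lid, has the same dish and paddle and is to be left shut.

How it is judged (in metres and radians):
On the way, in this order (a step that is already met when the one before it is completed fails the run):
1. the paddle is pulled up until the latch trips (value of joint case_paddle above 0.4 rad).
2. the lid is raised to 45 degrees or more (value of joint case_lid above 0.785 rad), for 0.1 s.
At the end, for the whole second after the job is handed in: The larger case's lid stands still at 45 degrees (0.785 rad) or more, its paddle has been let go and lies home in its dish (below 0.1 rad), and the smaller case's lid is shut (below 0.08 rad) (value of joint case_lid above 0.785 rad and velocity of joint case_lid between -0.05 and 0.05 rad/s and value of joint case_paddle below 0.1 rad and value of joint small_lid below 0.08 rad); the robot touches nothing.
It fails at once if the smaller case is opened (value of joint small_lid above 0.08 rad).
It also fails if it takes over 38 s, if anything falls off the work surface, if the arm or the gripper's body presses on something with over 40 N, if the wrist force passes 120 N, or if a joint passes its speed limit or range.

## Working session

There is one attempt and no reset: what is moved stays moved. The work goes in short steps, Python scripts to look and compute and a shell command to move; the robot and the scene stay as the last step left them, time stands still between calls to the robot, and variables do not carry over. Pictures are saved under pics/ and viewed, at most 10 in all, crops included, and the job is handed in when it is done.

```bash
mkdir -p pics; ls; python3 - <<'E'
from workcell import ctrl
import cv2
for n in("top","side"):
    cv2.imwrite(f"pics/{n}0.png",ctrl.snapshot(n)); print(n,ctrl.camera_params(n))
o=ctrl.get_obs(); print(o, ctrl.grasp_offset)
E
```

```text
pics
top {'intrinsics': array([[395.95915764,   0.        , 318.94158205],
       [  0.        , 395.95915764, 205.46390864],
       [  0.        ,   0.        ,   1.        ]]), 'rvec': array([ 2.18129418, -2.15022081,  0.09616928]), 'tvec': array([-17.81643308, 588.55735825, 850.51616392])}
side {'intrinsics': array([[476.67084181,   0.        , 317.36169071],
       [  0.        , 476.67084181, 200.03419598],
       [  0.        ,   0.        ,   1.        ]]), 'rvec': array([ 2.12020651, -0.88931216,  0.42450957]), 'tvec': array([-430.86898631,  342.90159155,  826.47320322])}
{'clock': 0.1, 'q': array([-0.96580771,  0.50174998, -0.4268405 ,  1.55133775,  0.22081769,
        1.13831478, -0.21029212]), 'qvel': array([-7.34411422e-06, -1.79052259e-03,  3.85226357e-07, -1.08844707e-03,
        1.99667690e-03,  3.04658338e-04, -1.55311434e-03]), 'tau': array([-1.09916541e-02, -5.67873216e+01, -5.83879083e+00, -2.79918730e+01,
       -6.92543364e-02,  2.41165026e-02, -1.08777115e-06]), 'position': array([217.67407098, 611.79787916, 225.79078395]), 'tool_rot': array([[-9.42187173e-01,  3.35086438e-01, -6.40043028e-04],
       [ 3.35087044e-01,  9.42185769e-01, -1.62797142e-03],
       [ 5.75282901e-05, -1.74832391e-03, -9.99998470e-01]]), 'force': array([-0.37973958, -0.51120233, -0.95405586]), 'ft_torque': array([-0.0265967 , -0.00277481,  0.01178199]), 'grasp_force': 0.0, 'grip_width': 91.57057748484975} 18.8
```

View pics/top0.png

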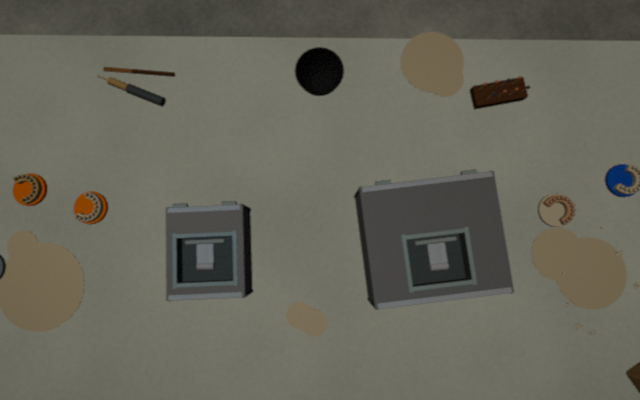

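View pics/side0.png

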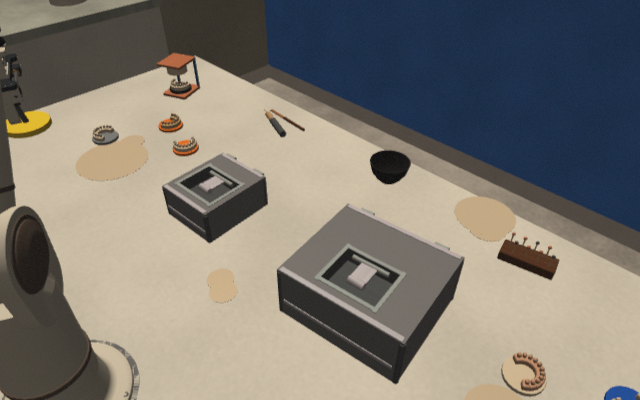

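The top view shows the larger case at about (435,240), with its hinge tabs at the top edge (383,183) and (470,173), its front at the bottom, and the paddle's free end near (439,267). The smaller case is at (207,252). The side view agrees, with the large dish at (362,275). Next I'll measure precisely.

```bash
cat > h.py <<'E'
import numpy as np,cv2
from workcell import ctrl
def cam(n):
    p=ctrl.camera_params(n); return np.array(p["intrinsics"]),cv2.Rodrigues(np.array(p["rvec"]))[0],np.array(p["tvec"])
def ray(n,uv,z):
    K,R,t=cam(n); c=-R.T@t; d=R.T@np.linalg.inv(K)@np.array([uv[0],uv[1],1.]); return c+d*(z-c[2])/d[2]
def proj(n,P):
    p=ctrl.camera_params(n); return cv2.projectPoints(np.float64(P).reshape(-1,1,3),np.array(p["rvec"]),np.array(p["tvec"]),np.array(p["intrinsics"]),None)[0].reshape(-1,2)
E
python3 - <<'E'
from h import *
a=cv2.imread("pics/top0.png"); c=cv2.resize(a[160:320,345:525],None,fx=4,fy=3.75*4/3.75,interpolation=cv2.INTER_CUBIC)
c=cv2.convertScaleAbs(c,alpha=1.8)
c=c[:600]; cv2.imwrite("pics/topc.png",c)
# side crop
b=cv2.imread("pics/side0.png"); d=cv2.resize(b[195:380,270:470],None,fx=3,fy=3,interpolation=cv2.INTER_CUBIC); cv2.imwrite("pics/sidec.png",cv2.convertScaleAbs(d,alpha=1.8))
# dish frame (teal) / bright paddle
hsv=cv2.cvtColor(a,cv2.COLOR_BGR2HSV); roi=a[225:295,400:480].astype(int)
print("bar px",a[266,438],"plate",a[255,438],"lid",a[210,430],"rim",a[285,440])
for n,uv in (("frontL",(376,306)),("frontR",(512,292)),("backL",(358,190)),("backR",(493,172))): print(n,ray("top",uv,124).round(1))
E
```

```text
bar px [104 105 104] plate [106 105 106] lid [67 69 70] rim [92 97 88]
frontL [ 386.  -123.4  124. ]
frontR [ 416.7 -385.4  124. ]
backL [611.3 -87.5 124. ]
backR [ 651.  -355.6  124. ]
```

View pics/topc.png

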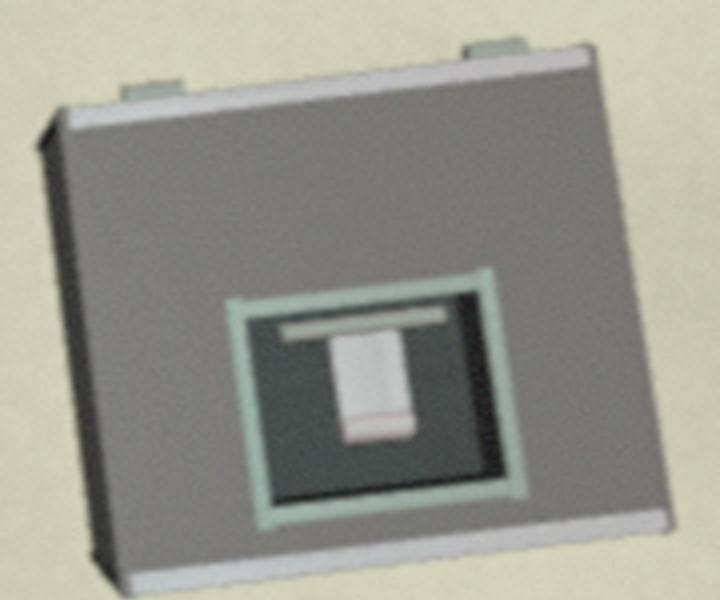

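View pics/sidec.png

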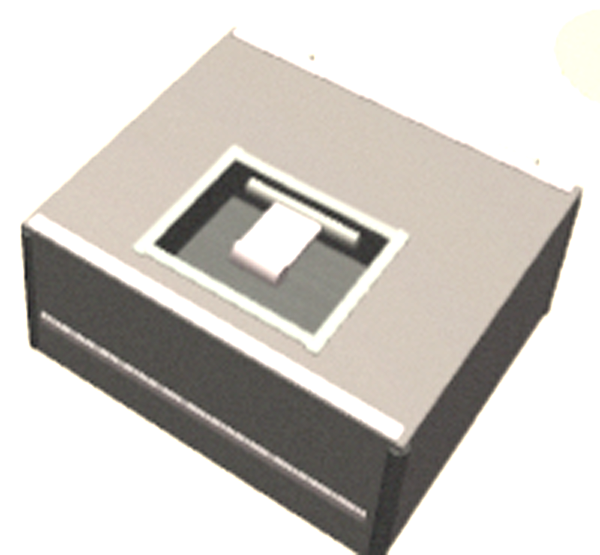

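The crop shows the lid corners at full-image (361.5,187), (493,172), (513,292) and (376.5,307.5). The bar is at about (439.5,266), at the front of the plate. The side crop shows the bar's front face near (355,284).

```bash
cat >> h.py <<'E'
def rel(targets,yaw=None):
    o=ctrl.get_obs(); R=o["tool_rot"]; p=o["position"]
    for T in targets: print(T,"-> lin",(R.T@(np.array(T)-p)/1000).round(4))
    if yaw is not None:
        a=np.arctan2(R[1,1],R[0,1]); print("turn",-((yaw-a+np.pi/2)%np.pi-np.pi/2))
E
python3 - <<'E'
from h import *
bl,br,fr,fl=[ray("top",u,124)[:2] for u in ((361.5,187),(493,172.2),(513,292),(376.5,307.5))]
ex=(bl+br-fl-fr); print("lens",np.linalg.norm(bl-fl),np.linalg.norm(br-fr),np.linalg.norm(fl-fr),np.linalg.norm(bl-br))
ey=(bl+fl-br-fr); ax=np.arctan2(ex[1],ex[0]); ay=np.arctan2(-ey[0],ey[1]); print("yaw from x,y edges",ax,ay)
yaw=(ax+ay)/2; e=np.array([np.cos(yaw),np.sin(yaw)]); C=(bl+br+fl+fr)/4
g=C-e*(120-66); hinge=C+e*120; print("C",C,"grip",g,"hinge",hinge)
bar=[ray("top",(345+x/4-.4,160+y/4-.4),118)[:2] for x,y in((379,441),(372,376))]
print("bar front",bar[0],"+8:",bar[0]+8*e)
for n in("top","side"): print(n,proj(n,[*g,118]),"front of bar",proj(n,[*(g-8*e),118]))
# dish outline outer/inner corners from top crop (z=124)
d=[ray("top",(345+x/4-.4,160+y/4-.4),124)[:2] for x,y in((237,308),(485,278),(516,490),(264,520))]
dc=sum(d)/4; print("dish centre",dc,"expected",C-e*(120-34-46))
rel([(450,350,230),(480,0,240),(*g.round(1),220)],yaw+np.pi/2)
E
```

```text
lens 236.12791221651878 236.0100732702097 265.1349618024868 263.22262469471815
yaw from x,y edges 0.13094091149052325 0.12680088655770366
C [ 516.97686908 -240.42112307] grip [ 463.42465697 -247.36090536] hinge [ 635.98178488 -224.99938467]
bar front [ 456.50261957 -248.01962661] +8: [ 464.43628062 -246.99151071]
top [[438.95921544 266.27435862]] front of bar [[439.54709149 270.37527162]]
side [[355.8148104  283.35041647]] front of bar [[353.39674338 286.04855853]]
dish centre [ 477.40411243 -244.84808465] expected [ 477.30856382 -245.56170254]
(450, 350, 230) -> lin [-0.3066 -0.1688 -0.0039]
(480, 0, 240) -> lin [-0.4522 -0.4886 -0.0134]
(np.float64(463.4), np.float64(-247.4), 220) -> lin [-0.5194 -0.7272  0.007 ]
turn -0.47056841281212014
```

```bash
python3 -m crank '[{"linear":[-0.05,-0.028,0],"turn":-0.15},{"linear":[-0.1,-0.056,0],"turn":-0.3},{"linear":[-0.15,-0.084,0],"turn":-0.45},{"linear":[-0.2,-0.112,0],"turn":-0.47},{"linear":[-0.25,-0.14,0],"turn":-0.47},{"linear":[-0.307,-0.169,0],"turn":-0.47},{"linear":[-0.33,-0.22,0],"turn":-0.47},{"linear":[-0.355,-0.275,0],"turn":-0.47},{"linear":[-0.38,-0.33,0],"turn":-0.47},{"linear":[-0.405,-0.385,0],"turn":-0.47},{"linear":[-0.43,-0.44,-0.005],"turn":-0.47},{"linear":[-0.452,-0.488,-0.01],"turn":-0.47}]' -0.22; python3 - <<'E'
from h import *
o=ctrl.get_obs();print(o["q"].round(2)); rel([(464,-247,220)],.129+np.pi/2)
E
```

```text
clock: 1.6
position: [479.7, -1.3, 236.7]
tool_rot: [[-0.992, -0.127, -0.0], [-0.127, 0.992, -0.0], [0.0, -0.0, -1.0]]
force: [0.5, -0.5, -0.6]
grip_width: 56.1
grasp_force: 0.0
[ 0.19  0.16 -0.26  1.96  0.05  1.03  1.6 ]
(464, -247, 220) -> lin [ 0.0467 -0.2417  0.0167]
turn -0.001858462576586728
```

```bash
python3 -m crank '[{"linear":[0.01,-0.05,0.003],"turn":0},{"linear":[0.02,-0.1,0.006],"turn":0},{"linear":[0.03,-0.15,0.01],"turn":0},{"linear":[0.04,-0.2,0.014],"turn":0},{"linear":[0.047,-0.242,0.017],"turn":0},{"linear":[0.047,-0.242,0.037],"turn":0},{"linear":[0.047,-0.242,0.057],"turn":0},{"linear":[0.047,-0.242,0.077],"turn":0},{"linear":[0.047,-0.242,0.087],"turn":0},{"linear":[0.047,-0.242,0.087],"turn":0}]'; python3 - <<'E'
from h import *
o=ctrl.get_obs();print(o["q"].round(2)); rel([(464,-247,101)],.129+np.pi/2)
b=ctrl.snapshot("side")[150:350,240:480]; cv2.imwrite("pics/s1.png",cv2.resize(cv2.convertScaleAbs(b,alpha=1.6),None,fx=3,fy=3))
E
```

```text
clock: 2.85
position: [463.9, -244.6, 149.0]
tool_rot: [[-0.992, -0.128, -0.002], [-0.128, 0.992, 0.001], [0.001, 0.001, -1.0]]
force: [-0.2, 1.2, 0.3]
grip_width: 56.0
grasp_force: 0.0
[ 0.5   0.35 -0.08  1.94  0.04  0.86  2.1 ]
(464, -247, 101) -> lin [ 0.0002 -0.0025  0.048 ]
turn -0.0006722453536289752
```

View pics/s1.png

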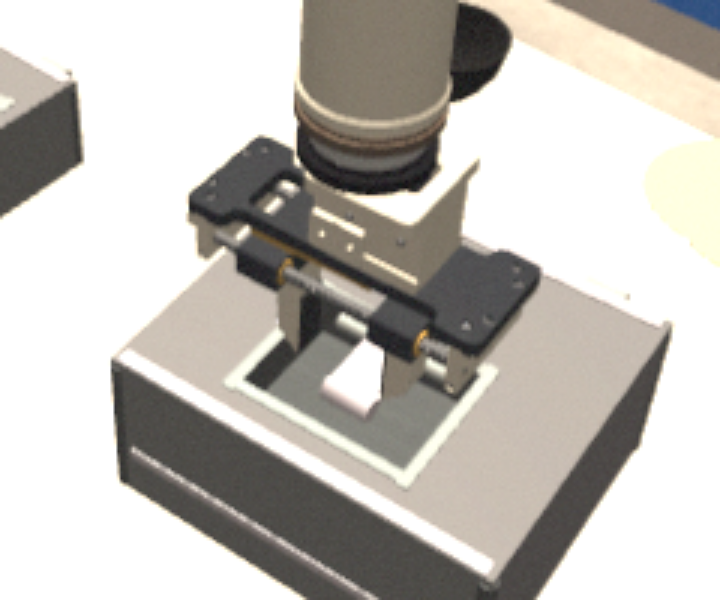

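The fingers, at crop (290,320) and (405,370), straddle the bar at (350,395) and hang inside the dish outline. I'll descend and close.

```bash
python3 -m crank '[{"linear":[0,-0.002,0.015],"turn":0},{"linear":[0,-0.002,0.03],"turn":0},{"linear":[0,-0.002,0.042],"turn":0},{"linear":[0,-0.002,0.048],"turn":0},{"linear":[0,-0.002,0.048],"turn":0},{"linear":[0,-0.002,0.048],"turn":0}]' && python3 -m crank '[{"linear":[0,0,0],"turn":0},{"linear":[0,0,0],"turn":0},{"linear":[0,0,0],"turn":0},{"linear":[0,0,0],"turn":0},{"linear":[0,0,0],"turn":0},{"linear":[0,0,0],"turn":0}]' 1
```

```text
clock: 3.65
position: [465.0, -247.0, 102.0]
tool_rot: [[-0.992, -0.128, 0.0], [-0.128, 0.992, -0.0], [-0.0, -0.0, -1.0]]
force: [-0.4, -0.3, -0.2]
grip_width: 55.9
grasp_force: 0.0
clock: 4.4
position: [464.8, -246.5, 101.8]
tool_rot: [[-0.992, -0.128, -0.0], [-0.128, 0.992, 0.0], [-0.0, 0.0, -1.0]]
force: [-0.4, 0.7, 3.5]
grip_width: 33.9
grasp_force: 30.0
```

```bash
python3 -m crank '[{"linear":[0,0,-0.006],"turn":0},{"linear":[-0.001,0,-0.012],"turn":0},{"linear":[-0.003,0,-0.018],"turn":0},{"linear":[-0.005,0,-0.024],"turn":0},{"linear":[-0.008,0,-0.029],"turn":0},{"linear":[-0.012,0,-0.035],"turn":0},{"linear":[-0.014,0,-0.043],"turn":0},{"linear":[-0.016,0,-0.051],"turn":0},{"linear":[-0.016,0,-0.051],"turn":0},{"linear":[-0.016,0,-0.051],"turn":0}]'; python3 - <<'E'
from h import *
b=ctrl.snapshot("side")[130:380,230:480]; cv2.imwrite("pics/s2.png",cv2.resize(cv2.convertScaleAbs(b,alpha=1.6),None,fx=2.4,fy=2.4))
E
```

```text
clock: 5.65
position: [479.1, -244.5, 153.2]
tool_rot: [[-0.992, -0.128, -0.003], [-0.128, 0.992, 0.001], [0.003, 0.001, -1.0]]
force: [-6.7, 2.2, -3.1]
grip_width: 33.8
grasp_force: 30.0
```

View pics/s2.png

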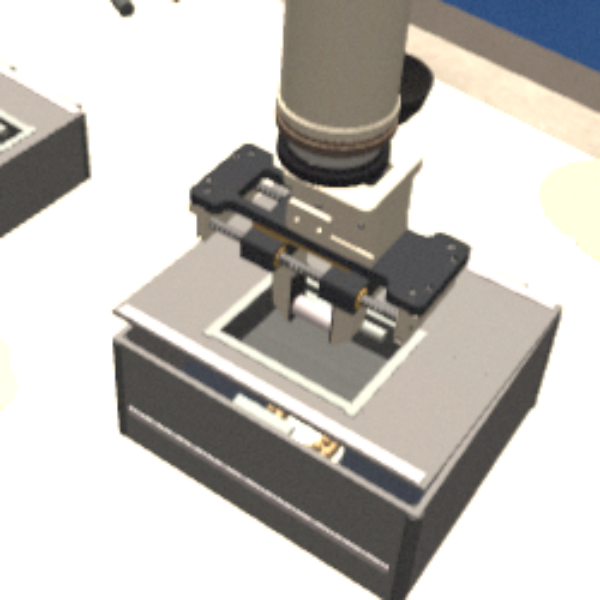

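The lid has tripped and risen: the gap shows at the front edge (270,400) and the bar is still gripped at (313,312). I'll continue the arc.

```bash
python3 -m crank '[{"linear":[-0.003,0,-0.008],"turn":0},{"linear":[-0.006,0,-0.015],"turn":0},{"linear":[-0.009,0,-0.023],"turn":0},{"linear":[-0.013,0,-0.03],"turn":0},{"linear":[-0.017,0,-0.037],"turn":0},{"linear":[-0.022,0,-0.044],"turn":0},{"linear":[-0.027,0,-0.051],"turn":0},{"linear":[-0.032,0,-0.057],"turn":0},{"linear":[-0.037,0,-0.063],"turn":0},{"linear":[-0.043,0,-0.069],"turn":0},{"linear":[-0.043,0,-0.069],"turn":0}]' && python3 -m crank '[{"linear":[-0.006,0,-0.006],"turn":0},{"linear":[-0.012,0,-0.011],"turn":0},{"linear":[-0.019,0,-0.016],"turn":0},{"linear":[-0.026,0,-0.021],"turn":0},{"linear":[-0.033,0,-0.025],"turn":0},{"linear":[-0.04,0,-0.029],"turn":0},{"linear":[-0.047,0,-0.033],"turn":0},{"linear":[-0.055,0,-0.036],"turn":0},{"linear":[-0.058,0,-0.037],"turn":0},{"linear":[-0.058,0,-0.037],"turn":0},{"linear":[-0.058,0,-0.037],"turn":0}]'; python3 - <<'E'
from h import *
print(ctrl.get_obs()["q"].round(2))
b=ctrl.snapshot("side")[50:350,200:500]; cv2.imwrite("pics/s3.png",cv2.resize(cv2.convertScaleAbs(b,alpha=1.6),None,fx=2,fy=2))
E
```

```text
clock: 7.08
position: [521.5, -238.8, 222.5]
tool_rot: [[-0.992, -0.128, -0.004], [-0.128, 0.992, 0.001], [0.004, 0.002, -1.0]]
force: [-10.4, 3.5, 0.4]
grip_width: 33.6
grasp_force: 30.0
clock: 8.45
position: [579.8, -230.8, 260.5]
tool_rot: [[-0.992, -0.128, -0.002], [-0.128, 0.992, 0.001], [0.001, 0.001, -1.0]]
force: [-8.3, 4.5, 2.2]
grip_width: 33.0
grasp_force: 30.0
[ 0.41  0.39 -0.1   1.59  0.04  1.16  2.  ]
```

View pics/s3.png

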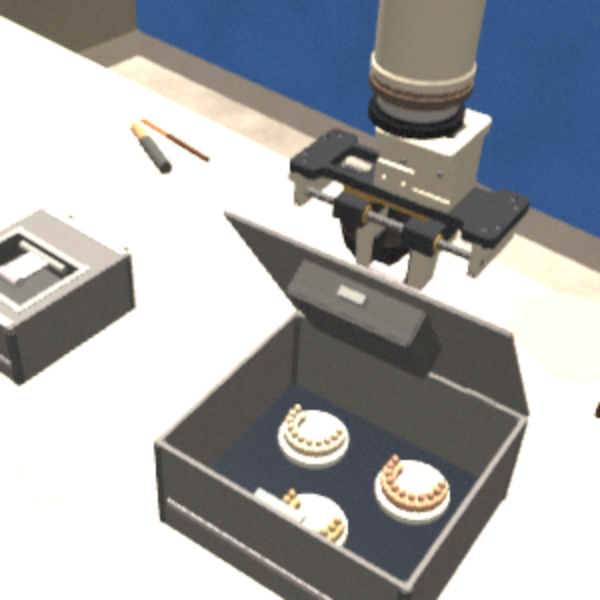

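The lid stands at about 57–60°, with its front edge from (225,213) to (520,335), and the fingers are still on the bar. I'll release and retreat along the lid's normal.

```bash
python3 -m crank '[{"linear":[0,0,0],"turn":0},{"linear":[0,0,0],"turn":0},{"linear":[0,0,0],"turn":0},{"linear":[0,0,0],"turn":0},{"linear":[0,0,0],"turn":0}]' -0.22 && python3 -m crank '[{"linear":[-0.01,0,-0.006],"turn":0},{"linear":[-0.025,0,-0.015],"turn":0},{"linear":[-0.045,0,-0.027],"turn":0},{"linear":[-0.07,0,-0.042],"turn":0},{"linear":[-0.095,0,-0.06],"turn":0},{"linear":[-0.12,0,-0.08],"turn":0},{"linear":[-0.12,0,-0.08],"turn":0},{"linear":[-0.12,0,-0.08],"turn":0}]'; python3 - <<'E'
from h import *
t=cv2.convertScaleAbs(ctrl.snapshot("top")[130:330,330:570],alpha=1.6); b=cv2.convertScaleAbs(ctrl.snapshot("side")[80:280,240:480],alpha=1.6)
cv2.imwrite("pics/s4.png",cv2.resize(np.hstack([b,t]),(800,333)))
E
```

```text
clock: 9.12
position: [580.9, -232.0, 258.8]
tool_rot: [[-0.992, -0.128, 0.0], [-0.128, 0.992, -0.0], [-0.0, -0.0, -1.0]]
force: [-0.1, 0.6, -0.3]
grip_width: 56.0
grasp_force: 0.0
clock: 10.12
position: [699.2, -216.6, 337.8]
tool_rot: [[-0.992, -0.128, -0.002], [-0.128, 0.992, 0.0], [0.002, 0.0, -1.0]]
force: [-0.7, -0.3, -1.7]
grip_width: 56.3
grasp_force: 0.0
```

View pics/s4.png

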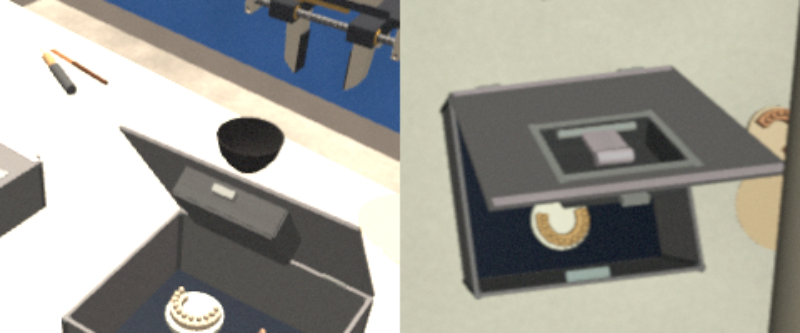

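The lid stands up, the paddle lies flat in its dish (top view, crop (605,145)), and the gripper is clear. I'll check the angle against the front-left lid corner at side pixel (312,157), then hand in.

```bash
python3 - <<'E'
from h import *
e=np.array([np.cos(.129),np.sin(.129)]); n=np.array([-e[1],e[0]]); H=np.array([636,-225])
for th in(.75,.85,.95,1.05):
    f=240*np.cos(th)-4*np.sin(th)*1; print(th,proj("side",[*(H-f*e+135*n),120+240*np.sin(th)])[0].round(0))
print(ctrl.job_done())
E
```

```text
0.75 [297. 184.]
0.85 [303. 172.]
0.95 [310. 160.]
1.05 [317. 149.]
the job is handed in; nothing more can be done
None
```

The larger case's lid stands open at about 0.97 rad (56°), the paddle is back in its dish, and the gripper is clear; the smaller case was not touched, and the job was handed in after about 10 s, with no verdict shown.

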